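# Hook the retaining spring across the shaker stalls

## Task

Two sample bottles stand in the open-fronted stalls of the orbital shaker. Take the spring puller from its stand, use it to stretch the loose retaining spring past the bare post and lay its open hook around that post, so that the spring stays stretched across the front of the stalls, and put the puller back upright in its stand, fully down. Do not touch the spring with the gripper, and leave the bottles, the beaker and the jar undisturbed.

Things in the scene. Friction and masses are not known exactly. Their poses are not given: they have to be found in the camera images.
- shaker: Orbital shaker, white body with bare aluminium deck 270 x 270 mm, fixed to the bench. Origin under its centre at bench height, z up; deck top 80 mm up. Its control panel faces its -x. On the deck, at its x = 13 to 68 mm, a steel fence with stall walls 25 to 35 mm high holds the bottles; stalls are open towards its -x. The spring lies in front of them, on the -x side.
- anchor: Round steel post, 10 mm diameter (cap 16 mm, foot 20 mm), 26 mm tall, that carries the spring by the spring's closed end loop, together with the spring. Fixed on the deck at about the shaker's +y edge. Origin at the centre of its foot, on the deck. The spring swings about it, level with the deck.
- anchor_axis (a point): Point on the anchor post's axis at the height of the spring's centre line, 14 mm above the deck.
- post: The bare post: a second steel post of the same size as the anchor, on the deck 118 to 138 mm from the anchor, roughly towards the shaker's -y. Origin at the centre of its foot, on the deck. Where exactly it stands changes.
- post_axis (a point): Point on the bare post's axis, 14 mm above the deck (the hook's height). The hook goes on so: pull until hook_seat is 12 to 20 mm farther from the anchor than this point, swing the spring towards its own +y (from the robot's side towards the bottles) until the shank meets the post, then let it back.
- hook_seat (a point): Centre of the spring's open hook; 92 mm from the anchor axis when slack. Frame: x along the spring away from the anchor, z up. The hook is a level J of 4.4 mm wire, 14 mm wide inside: shank on its -y side, round end on +x, short tip on +y reaching 5 mm back (-x) of this point, mouth open to -x and +y. Seated under tension, this point rests about 2 mm short of the post's axis.
- hook_eye (a point): Centre of the level pulling eye at the spring's free end, 20 mm beyond hook_seat along the spring (112 mm from the anchor axis when slack), 14 mm above the deck. Ring of 4.4 mm wire, 16 mm inside, 25 mm outside; the puller's pin goes down into it. It moves only in the level plane (swing and stretch), never up or down, so the pin lifts straight out.
- swing (a joint): Angle of the spring about the anchor (rad, counterclockwise from above): 0 points along the shaker's -y, negative is away from the bottles, towards the control panel side. Range -1.0 to 0.4. Stays where it is left (light friction).
- stretch (a joint): How far the spring is stretched beyond its slack length (m), 0 to 0.095. Pull is 2.6 N at the start of stretching and grows 1.3 N per 10 mm.
- puller: Spring puller, held upright: steel pin of 6 mm diameter, 45 mm long, with a tapered end pointing down; above it a 32 x 32 x 5 mm steel flange; above that a black square handle 20 x 20 mm, 70 mm tall, flats along the body's x and y. Mass about 0.12 kg. Origin at the pin's lower end, z up along the handle. In the stand it rests on the flange.
- puller_tip (a point): Lower end of the puller's pin (same as the puller's origin). To engage the eye, 8 to 10 mm below the eye's centre is enough (4 to 6 mm above the deck).
- puller_grip (a point): Good place to grip the handle, on its axis 80 mm above the pin's lower end (handle runs from 50 to 120 mm).
- stand: Puller stand: grey block 84 x 84 x 60 mm fixed to the bench, with one upright 15 mm hole right through its middle. Origin under its centre. It may be on either side of the shaker.
- stand_hole (a point): Mouth of the hole in the stand's top, 60 mm above the bench. With the puller fully down, its flange lies on the top and its pin's end is 45 mm below this point.
- bottle_a: Glass sample bottle with blue cap, 56 mm diameter, 100 mm tall, loose in the stall nearer the anchor. Origin under its centre.
- bottle_b: The same bottle in the other stall. Origin under its centre.
- beaker: Empty glass beaker, 72 mm diameter, 85 mm tall, loose on the bench on the side where the stand is not. Origin under its centre.
- jar: Amber glass jar with white lid, 72 mm diameter, 90 mm tall, loose on the bench. Origin under its centre.

How it is judged:
By the outcome, as a careful person would: the job done as asked, in the order asked, and still so for the second after the job is handed in, with the robot touching nothing.
It also fails if it takes over 58 s, if anything falls off the work surface, if the arm or the gripper's body presses on something with over 40 N, if the wrist force passes 120 N, or if a joint passes its speed limit or range.

## Robot

A 6-joint arm with a two-finger parallel gripper is mounted at the origin on the work surface. World frame = base frame: x ahead of the robot, y to its left, z up, the work surface at z = 0. Lengths are in mm, angles in degrees, forces in N, time in s.
With the tool pointing down it reaches from about 350 to 850 mm from the base axis. Payload 8.1 kg.
Tool frame: the origin (TCP) lies midway between the tips of the shut fingers; the grasp point (between the pads) lies 19 mm behind it (r.pinch_z is the distance from the TCP to the grasp point, in mm); z points along the fingers, y is the line along which they close (so a half turn about z gives the same grasp; the last joint's range is limited). The gripper opens to 85 mm and grips with 20 to 120 N. Pads are 22 mm wide; open, the fingers measure 114 mm over their backs; the gripper's body (76 mm by 85 mm) begins 54 mm behind the grasp point. The pads swing forward as they close: fully open they stand 13 mm farther back than shut.
Start: joints at [68.847, 7.471, 85.268, -0, 87.261, -4.893], TCP at [167.981, 576.01, 231.292] pointing down, gripper open.
Joint ranges: [-169.43, 169.43], [-51.17, 129.36], [1.28, 143.12], [-76.62, 256.62], [0, 156.53], [-152.29, 152.29]. Speed limits (degrees/s): [136.94, 136.94, 159.86, 180, 180, 180].

## Interface

Orientations are given as [roll, pitch, yaw] about the fixed x, y, z axes, in that order (R = Rz(yaw) Ry(pitch) Rx(roll)).
In Python, from bench import sensors, optics, job, r gives the robot as it stands.
- The arm moves only by the tool play_rows, never from a script. Its argument "motion" is a list that holds one entry, the list of rows, each a list of 6 numbers: the shift along the tool's x, y, z in cm, then the turn, a rotation vector about the tool's x, y, z in degrees. In form: [[[x, y, z, ax, ay, az], ...]]. A call has 1 to 5 rows; each row is the pose to reach, as a shift and turn from the pose commanded when the call began, along the tool's axes at that moment; what a row does not reach only later rows make up. A row lasts 1/10 s, in which the tool goes at most 50 mm and 8.59 degrees, less where a joint would pass 70% of its speed; a pose out of reach is approached as far as the arm can. A call with a gripper value outside its range is refused whole. "jaw" is the opening, from 0 (shut) to 1 (fully open), set as the call begins (left out, the last holds). The fingers move at their own pace and stop on an object; "squeeze" is the grip in N (left out, the last holds). Time passes only in rows, so rows that repeat a pose let the fingers close. It gives the time, the measured TCP pose, the force, the opening and the grip force at its end, in the units of the state.
- sensors.sense(): the state, without advancing time (a new reading comes with each control period).
- optics.snapshot(name): name is "scene" or "top" or "wrist"; returns a dict with "pixels" (400x640x3 uint8, red, green, blue), "mtx" (3x3 intrinsics, pixels), "R" (3x3) and "t" (3): a world point X has camera coordinates R X + t; the wrist camera has in their place "T_tool_cam" (4x4, takes a point from camera to tool coordinates, whose origin is the TCP and whose axes are the flange's). Camera axes: x right, y down, z forward; pixel columns grow to the right and rows downward; lengths in mm; the calibration is good to about 2 mm. A picture is of the moment at which its call begins: read the wrist's pose just before it. There is no depth.
- job.hand_in(): hands the job in; it is judged then, once.
The state is a dict: "time": time; "joint_pos": joint angles; "qd": joint speeds; "joint_efforts": joint torques, N m; "tool_pos": TCP position; "tcp_rot": TCP orientation; "ft_force": force on the tool from outside, world axes, zero at the start; "wrist_torque": the same for the moment, N m; "finger_gap": finger opening in mm; "grip_force": force on a finger pad.
Only numpy, scipy, OpenCV 4.12 (cv2) and the standard library are available. Lean on these libraries where they do the work, as an engineer would, in place of code of your own. Each camera call takes 0.05 s, during which the arm holds its last target. There are 200 camera calls.

## Working session

There is one attempt and no reset: what is moved stays moved. The work goes in short steps, Python scripts to look and compute and a tool call to move; the robot and the scene stay as the last step left them, time stands still between calls to the robot, and variables do not carry over. Pictures are saved under pics/ and viewed, at most 10 in all, crops included, and the job is handed in when it is done.

Besides the shell and the picture viewer there is one more tool, called after "Call:" by a JSON object that holds its "method" and its "body", one argument or row to a line. play_rows: Moves the arm, as the interface text tells. Its arguments: {"type":"object","properties":{"motion":{"type":"array","items":{"type":"array","items":{"type":"array","items":{"type":"number"}}}},"jaw":{"type":"number"},"squeeze":{"type":"number"}},"required":["motion"]}

```bash
mkdir -p pics
cat > h.py <<'E'
import numpy as np,cv2
from bench import sensors,optics,job,r
def snap(n,f,crop=None,s=1):
    d=optics.snapshot(n); p=d["pixels"][:,:,::-1]
    cv2.imwrite("pics/full_"+f,p)
    if crop: x0,y0,x1,y1=crop; p=p[y0:y1,x0:x1]
    if s!=1: p=cv2.resize(p,None,fx=s,fy=s,interpolation=cv2.INTER_CUBIC)
    cv2.imwrite("pics/"+f,p); np.save("pics/"+n+".npy",{k:np.array(v) for k,v in d.items() if k!="pixels"},allow_pickle=True); return d
def back(d,uv,z):
    K,R,t=[np.array(d[k]) for k in("mtx","R","t")]
    ray=R.T@np.linalg.inv(K)@np.array([uv[0],uv[1],1.]); c=-R.T@t
    return c+ray*(z-c[2])/ray[2]
def load(n): return np.load("pics/"+n+".npy",allow_pickle=True).item()
E
python3 - <<'E'
from h import *
d=snap("top","top1.png",None,1.25); d=snap("scene","scene1.png",None,1.25)
for n in("top","scene"):
    d=load(n); print(n,-d["R"].T@d["t"],d["mtx"][0,0])
print(sensors.sense(), r.pinch_z)
E
```

```text
top [ 357.76022592    3.29100105 1195.84471215] 495.7667578625717
scene [1305.95447642  191.22654518  655.3578063 ] 382.1876539927728
{'time': 0.1, 'joint_pos': array([ 6.88453656e+01,  7.51077856e+00,  8.53255282e+01,  1.15416525e-03,
        8.72617602e+01, -4.89248037e+00]), 'qd': array([ 0.02374496, -0.03033746, -0.0350501 , -0.04426669, -0.03285139,
        0.01136356]), 'joint_efforts': array([ 1.93435117e-03, -5.70956862e+01, -5.01939690e+01,  5.90253103e-05,
        8.18283996e-03, -2.48685740e-05]), 'tool_pos': array([167.79931218, 575.52378831, 230.32551096]), 'tcp_rot': array([-1.79902389e+02, -9.51230171e-03,  1.63737782e+02]), 'ft_force': array([-1.43549645, -0.01182448,  0.05196721]), 'wrist_torque': array([0.00595624, 0.01028359, 0.01511438]), 'grip_force': 0.0, 'finger_gap': 85.52536150119622} 18.700000000000003
```

View pics/top1.png

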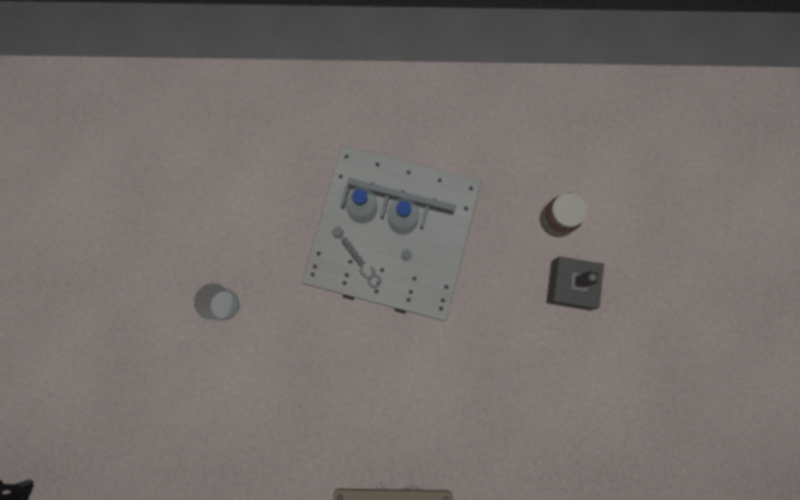

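View pics/scene1.png

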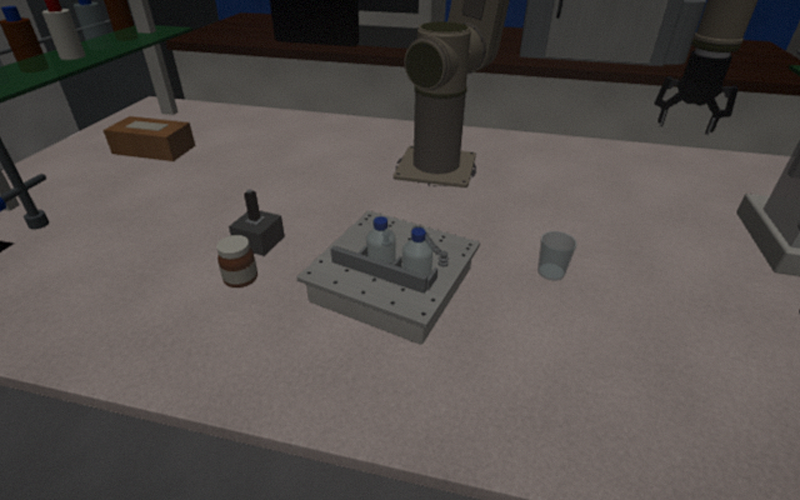

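The top view shows the shaker with its panel towards the robot, anchor at (338,232), post at (406,256) and eye at about (375,281). The stand is at (578,282), the jar at (568,212) and the beaker at (217,302). I'll enlarge that area.

Run:
```python
from h import *
p=cv2.imread("pics/full_top1.png")
a=cv2.resize(p[170:240,255:345],None,fx=6,fy=6,interpolation=cv2.INTER_CUBIC)  #540x420
b=cv2.resize(p[195:260,430:490],None,fx=4,fy=4,interpolation=cv2.INTER_CUBIC) #240x260
c=np.zeros((420,780,3),np.uint8); c[:,:540]=a; c[:260,540:]=b
c=cv2.convertScaleAbs(c,alpha=1.6); cv2.imwrite("pics/crop1.png",c)
```

```text
(no output)
```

View pics/crop1.png

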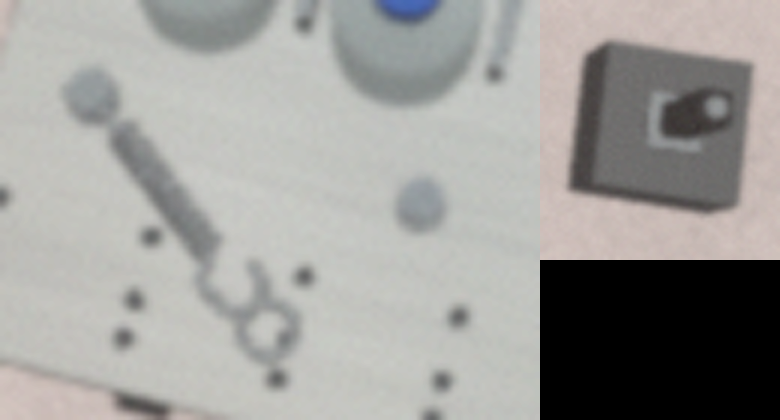

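The crop shows the anchor cap at (91,95), post cap at (420,204) and eye at (268,330). The stand-top corners are (612,42), (752,64), (738,210) and (596,187), and the handle top is at (716,106).

Run:
```python
from h import *
d=load("top")
def A(x,y,z): return back(d,((x+.5)/6-.5+255,(y+.5)/6-.5+170),z)
def B(x,y,z): return back(d,((x-540+.5)/4-.5+430,(y+.5)/4-.5+195),z)
a=A(91,95,106);p=A(420,204,106);e=A(268,330,94)
c=[B(x,y,60) for x,y in((612,42),(752,64),(738,210),(596,187))]
print("anchor",a,"post",p,"eye",e,"ap",np.linalg.norm((a-p)[:2]),"ae",np.linalg.norm((a-e)[:2]))
print("stand",np.mean(c,0),[np.linalg.norm(c[i]-c[i-1]) for i in range(4)],np.degrees(np.arctan2(*(c[1]-c[0])[:2][::-1])))
print("handletop",B(716,106,135), "flange centre",B(676,122,65))
for n,x,y in(("jar",568,212),("beaker",217,302)): print(n,back(d,(x/1.25,y/1.25),85))
for x,y in((343,148),(480,182),(447,320),(303,284)): print(back(d,(x/1.25,y/1.25),80))
d=optics.snapshot("wrist"); print(d["T_tool_cam"],d["mtx"])
```

```text
anchor [567.20691619 106.94956812 106.        ] post [528.08083155 -16.32585013 106.        ] eye [481.58699885  39.38964024  94.        ] ap 129.3355297052581 ae 109.0647243673395
stand [ 488.4800835 -336.7953911   60.       ] [np.float64(84.89806852915576), np.float64(81.39379398021886), np.float64(85.12641198010725), np.float64(81.55540662488347)] -98.14993593645839
handletop [ 490.6383797  -337.04807001  135.        ] flange centre [ 489.80478397 -336.23559855   65.        ]
jar [ 615.19681188 -313.58517055   85.        ]
beaker [439.7366356  319.90096072  85.        ]
[732.56689917 103.64624526  80.        ]
[ 670.84023852 -153.15714479   80.        ]
[414.75106178 -92.16451553  80.        ]
[475.10947657 168.1022721   80.        ]
[[-6.69566162e-05 -9.53409624e-01 -3.01678778e-01  7.75120568e+01]
 [ 9.99999995e-01 -8.76362805e-05  5.50143350e-05  8.02163863e-01]
 [-7.88892025e-05 -3.01678773e-01  9.53409624e-01 -1.41866128e+02]
 [ 0.00000000e+00  0.00000000e+00  0.00000000e+00  1.00000000e+00]] [[353.6409277    0.         319.36188925]
 [  0.         353.6409277  199.09241576]
 [  0.           0.           1.        ]]
```

```bash
cat >> h.py <<'E'
from scipy.spatial.transform import Rotation as Ro
def pose():
    s=sensors.sense(); return np.array(s["tool_pos"]),Ro.from_euler("xyz",s["tcp_rot"],degrees=True)
def go(x,y,z,yaw):
    p,R=pose(); T=Ro.from_euler("xyz",[180,0,yaw],degrees=True)
    return np.round(R.inv().apply(np.array([x,y,z])-p)/10,2),np.round((R.inv()*T).as_rotvec(degrees=True),2)
def wuv(d,uv,z):   # wrist pixel -> world at height z ; call right with same pose
    p,R=pose(); M=np.array(d["T_tool_cam"]);ray=np.linalg.inv(np.array(d["mtx"]))@[uv[0],uv[1],1.]
    c=R.apply(M[:3,3])+p; v=R.apply(M[:3,:3]@ray); return c+v*(z-c[2])/v[2]
E
python3 -c "
from h import *
print(go(430,100,230,171.9))"
```

```text
(array([-38.49, -38.32,   0.1 ]), array([-0.08, -0.01, -8.16]))
```

Call:
{"method": "play_rows", "body": {
  "motion": [
    [[-38.5,-38.3,0,0,0,-8.1],[-38.5,-38.3,0,0,0,-8.1],[-38.5,-38.3,0,0,0,-8.1],[-38.5,-38.3,0,0,0,-8.1],[-38.5,-38.3,0,0,0,-8.1]]
  ],
  "jaw": 1
}}

```text
time: 0.65
tool_pos: [289.1, 355.3, 231.0]
tcp_rot: [-180.0, -0.0, 171.9]
ft_force: [1.4, -0.1, 0.8]
finger_gap: 85.6
grip_force: 0.0
```

```bash
python3 -c "
from h import *
print(pose()[0],go(430,100,230,171.9),go(480,-337,200,171.9))"
```

```text
[289.09527792 355.29158403 230.9771907 ] (array([-17.56, -23.28,   0.1 ]), array([-0.01, -0.  , -0.03])) (array([-28.69, -65.83,   3.11]), array([-0.01, -0.  , -0.03]))
```

Call:
{"method": "play_rows", "body": {
  "motion": [
    [[-28.7,-65.8,0,0,0,0],[-28.7,-65.8,0,0,0,0],[-28.7,-65.8,0,0,0,0],[-28.7,-65.8,0,0,0,0],[-28.7,-65.8,0,0,0,0]]
  ]
}}

```text
time: 1.15
tool_pos: [355.1, 114.3, 231.3]
tcp_rot: [180.0, 0.0, 171.9]
ft_force: [2.3, 0.5, -0.1]
finger_gap: 85.2
grip_force: 0.0
```

Call:
{"method": "play_rows", "body": {
  "motion": [
    [[-18.7,-42.9,0,0,0,0],[-18.7,-42.9,0,0,0,0],[-18.7,-42.9,0,0,0,0],[-18.7,-42.9,0,0,0,0],[-18.7,-42.9,0,0,0,0]]
  ]
}}

```text
time: 1.65
tool_pos: [421.5, -127.2, 231.3]
tcp_rot: [180.0, 0.0, 171.8]
ft_force: [1.8, 0.9, -0.3]
finger_gap: 85.1
grip_force: 0.0
```

```bash
python3 -c "
from h import *
print(pose()[0],go(480,-337,200,171.9))"
```

```text
[ 421.49779554 -127.18554752  231.30339516] (array([ -8.78, -19.93,   3.13]), array([ 0.  ,  0.03, -0.09]))
```

Call:
{"method": "play_rows", "body": {
  "motion": [
    [[-8.8,-19.9,3,0,0,0],[-8.8,-19.9,3,0,0,0],[-8.8,-19.9,3,0,0,0],[-8.8,-19.9,3,0,0,0],[-8.8,-19.9,3,0,0,0]]
  ]
}}

```text
time: 2.15
tool_pos: [479.9, -338.0, 199.4]
tcp_rot: [180.0, -0.1, 171.7]
ft_force: [-0.6, 0.8, -0.5]
finger_gap: 85.0
grip_force: 0.0
```

Run:
```python
from h import *
print(pose()[0]); d=snap("wrist","w1.png",None,1.25)
# predicted pixels
p,R=pose(); M=np.array(d["T_tool_cam"]);K=np.array(d["mtx"])
for X in((490,-337,60),(490,-337,135)):
    c=np.linalg.inv(M)@np.r_[R.inv().apply(np.array(X)-p),1]; q=K@c[:3]; print(q[:2]/q[2]*1.25)
```

```text
[ 479.85640216 -338.03304896  199.38898488]
[403.03171908 246.7601721 ]
[404.24633254 290.73292634]
```

View pics/w1.png

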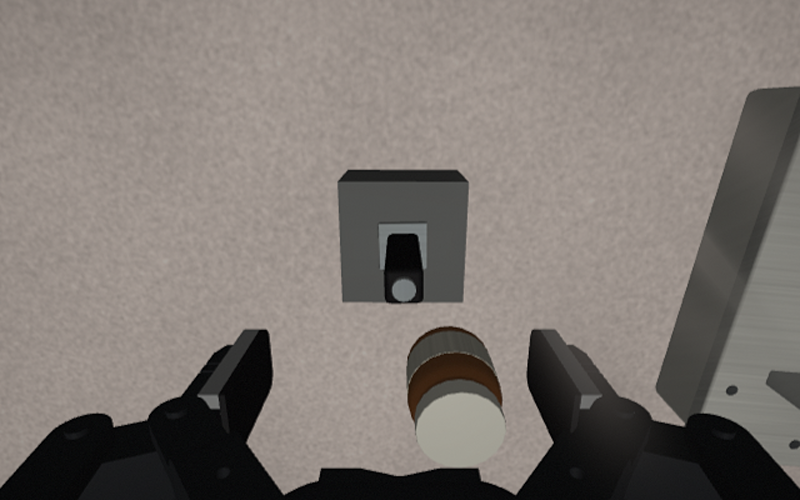

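The wrist view shows the handle top at (403,290), as predicted, and the flats line up with the tool. I'll go down and grasp.

Call:
{"method": "play_rows", "body": {
  "motion": [
    [[-1,0.2,3,0,0,0],[-1,0.2,7,0,0,0],[-1,0.2,10.5,0,0,0],[-1,0.2,12.3,0,0,0],[-1,0.2,12.3,0,0,0]]
  ]
}}

```text
time: 2.7
tool_pos: [488.1, -331.6, 74.0]
tcp_rot: [179.8, -0.4, 171.8]
ft_force: [-0.2, 0.5, -0.8]
finger_gap: 85.4
grip_force: 0.0
```

Call:
{"method": "play_rows", "body": {
  "motion": [
    [[0,0,0,0,0,0],[0,0,0,0,0,0],[0,0,0,0,0,0],[0,0,0,0,0,0],[0,0,0,0,0,0]]
  ],
  "jaw": 0,
  "squeeze": 80
}}

```text
time: 3.2
tool_pos: [491.3, -334.5, 79.7]
tcp_rot: [-179.9, 0.1, 171.8]
ft_force: [1.0, -0.8, -1.1]
finger_gap: 19.0
grip_force: 78.0
```

Call:
{"method": "play_rows", "body": {
  "motion": [
    [[0,0,0,0,0,0],[0,0,0,0,0,0],[0,0,0,0,0,0],[0,0,0,0,0,0],[0,0,0,0,0,0]]
  ]
}}

```text
time: 3.7
tool_pos: [491.3, -334.5, 79.7]
tcp_rot: [-179.9, 0.1, 171.8]
ft_force: [-0.7, -1.2, 6.7]
finger_gap: 18.8
grip_force: 78.8
```

Call:
{"method": "play_rows", "body": {
  "motion": [
    [[0,0,-2,0,0,0],[0,0,-5,0,0,0],[0,0,-8,0,0,0],[0,0,-11,0,0,0],[0,0,-12,0,0,0]]
  ]
}}

```text
time: 4.2
tool_pos: [491.9, -334.9, 202.2]
tcp_rot: [-179.8, 0.3, 171.8]
ft_force: [1.0, 0.3, -0.3]
finger_gap: 18.6
grip_force: 79.3
```

Call:
{"method": "play_rows", "body": {
  "motion": [
    [[6.3,36.8,0,0,0,0],[6.3,36.8,0,0,0,0],[6.3,36.8,0,0,0,0],[6.3,36.8,0,0,0,0],[6.3,36.8,0,0,0,0]]
  ]
}}

```text
time: 4.7
tool_pos: [482.8, -82.0, 197.0]
tcp_rot: [180.0, -0.1, 171.8]
ft_force: [1.8, 0.9, -1.6]
finger_gap: 19.3
grip_force: 79.3
```

```bash
python3 -c "
from h import *
print(pose()[0],sensors.sense()['tcp_rot'],go(470,39.4,200,171.9),pose()[0])"
```

```text
[482.7823149  -82.01785202 196.97696765] [ 1.79984106e+02 -7.64001442e-02  1.71809947e+02] (array([ 3.  , 11.84, -0.3 ]), array([ 0.02, -0.08, -0.09])) [482.7823149  -82.01785202 196.97696765]
```

Call:
{"method": "play_rows", "body": {
  "motion": [
    [[3,11.8,0,0,0,0],[3,11.8,0,0,0,0],[3,11.8,0,0,0,0],[3,11.8,0,0,0,0],[3,11.8,0,0,0,0]]
  ]
}}

```text
time: 5.2
tool_pos: [470.4, 37.3, 197.4]
tcp_rot: [-180.0, -0.1, 171.9]
ft_force: [0.0, 0.0, -1.6]
finger_gap: 19.1
grip_force: 79.4
```

Run:
```python
from h import *
d=snap("wrist","w2.png",(200,100,500,320),2.6); print(pose()[0],sensors.sense()['tcp_rot'])
```

```text
[470.56671463  36.61988805 197.51844014] [-1.79965535e+02 -5.61220304e-02  1.71853143e+02]
```

View pics/w2.png

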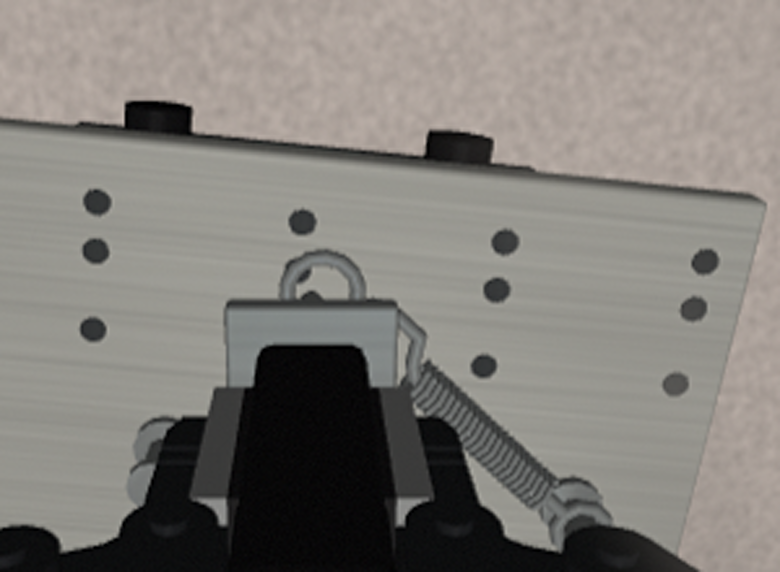

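The wrist crop shows the eye ring centred at about (322,294), anchor cap at (575,492), post cap at (160,438), and flange near corners at (228,303) and (396,305). The pin is hidden behind the flange.

Run:
```python
from h import *
d=load("wrist")
p,R=pose(); M=np.array(d["T_tool_cam"]);K=np.array(d["mtx"])
def W(x,y,z): return wuv(d,((x+.5)/2.6-.5+200,(y+.5)/2.6-.5+100),z)
zt=p[2]-64.7
for n,a in dict(eye=(322,294,94),eyetop=(322,253,94),eyeL=(280,292,94),eyeR=(366,292,94),anchor=(575,492,106),post=(160,438,106),f1=(228,303,zt+47),f2=(396,305,zt+47)).items():
    w=W(*a); print(n,w.round(1),"tool",R.inv().apply(w-p).round(1))
```

```text
eye [481.7  38.9  94. ] tool [-10.8   3.9 103.5]
eyetop [469.7  40.6  94. ] tool [  1.3   3.9 103.5]
eyeL [479.4  27.2  94. ] tool [-10.2  -8.  103.5]
eyeR [482.9  51.3  94. ] tool [-10.2  16.4 103.5]
anchor [548.1 103.5 106. ] tool [-67.3  77.2  91.4]
post [513.9 -12.1 106. ] tool [-49.9 -42.   91.5]
f1 [450.4  24.8 179.8] tool [ 18.3 -14.5  17.7]
f2 [455.2  55.5 179.8] tool [17.9 16.5 17.7]
```

Call:
{"method": "play_rows", "body": {
  "motion": [
    [[-0.6,0.2,0,0,0,0],[-1.2,0.3,0.5,0,0,0],[-1.2,0.3,1.3,0,0,0],[-1.2,0.3,2,0,0,0],[-1.2,0.3,2.4,0,0,0]]
  ]
}}

```text
time: 5.75
tool_pos: [482.4, 38.1, 172.7]
tcp_rot: [-180.0, -0.1, 171.8]
ft_force: [0.6, -0.5, -1.4]
finger_gap: 19.0
grip_force: 79.4
```

Run:
```python
from h import *
d=snap("wrist","w3.png",(200,100,500,320),2.6); p,R=pose(); print(p)
M=np.array(d["T_tool_cam"]);K=np.array(d["mtx"])
for X in ((481.7,38.9,94),(567.2,107,94),(528,-16.3,94)): print(R.inv().apply(np.array(X)-p).round(1))
d=snap("scene","s2.png",(290,150,410,240),6)
q=np.array(d["mtx"])@(np.array(d["R"])@np.array([481.7,38.9,94])+d["t"]); print((q[:2]/q[2]-[290,150])*6)
```

```text
[482.16638958  38.21269521 172.33979003]
[ 0.4  0.6 78.3]
[-74.6  80.2  78.1]
[-53.3 -47.4  78.2]
[258.9865188  193.11592295]
```

View pics/s2.png

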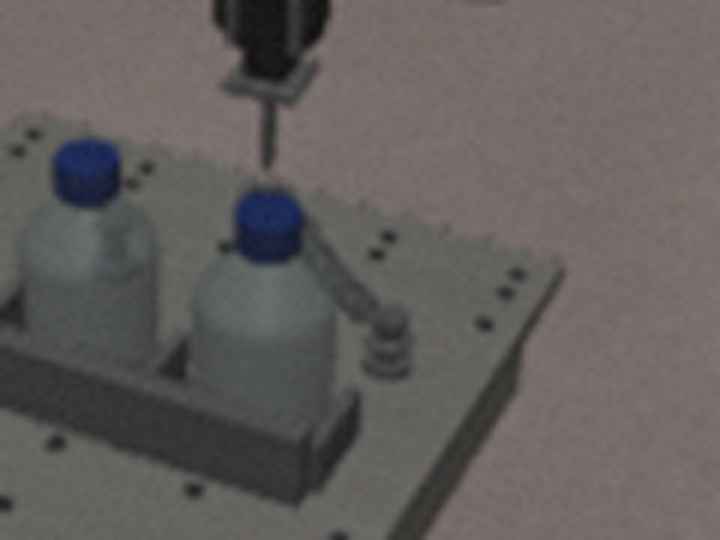

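The scene crop shows the pin tip at (267,168), right above the eye's visible back edge at about (268,185), so they line up. I'll go down.

Call:
{"method": "play_rows", "body": {
  "motion": [
    [[-0.1,0,0.6,0,0,0],[-0.1,0,1.1,0,0,0],[-0.1,0,1.5,0,0,0],[-0.1,0,1.9,0,0,0],[-0.1,0,2.1,0,0,0]]
  ]
}}

```text
time: 6.35
tool_pos: [483.9, 38.3, 152.7]
tcp_rot: [-180.0, -0.0, 171.8]
ft_force: [-0.2, 0.1, -1.3]
finger_gap: 19.0
grip_force: 79.4
```

Call:
{"method": "play_rows", "body": {
  "motion": [
    [[0,0,0,0,0,0],[0,0,0,0,0,0]]
  ]
}}

```text
time: 6.55
tool_pos: [484.2, 38.2, 153.4]
tcp_rot: [-180.0, 0.0, 171.8]
ft_force: [-0.7, -0.9, -1.3]
finger_gap: 19.3
grip_force: 79.4
```

Run:
```python
from h import *
s=sensors.sense(); print(s['tool_pos'],s['ft_force'])
p,R=pose()
an=np.array([567.2,107]);po=np.array([528.1,-16.3]);u=(po-an)/129.3
n=np.array([u[1],-u[0]]) # check: toward robot?
print(u,n)
d=snap("top","t2.png",(240,150,360,240),6)
```

```text
[484.21923714  38.24912892 153.42219969] [-0.71873599 -0.8532753  -1.27683398]
[-0.30239753 -0.95359629] [-0.95359629  0.30239753]
```

View pics/t2.png

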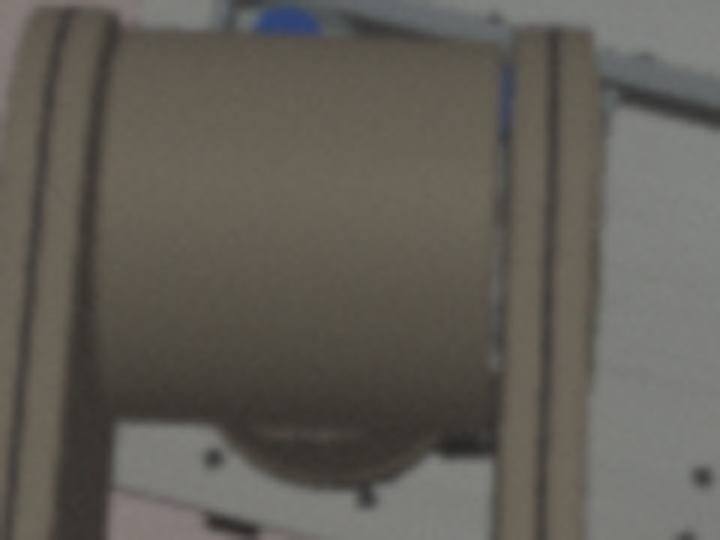

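Run:
```python
from h import *
import h
d=load("wrist")  # calibration same
P=np.array([470.567,36.62,197.518]);RR=Ro.from_euler("xyz",[-179.9655,-.0561,171.853],degrees=True)
h.pose=lambda:(P,RR)
def W(x,y,z): return wuv(d,((x+.5)/2.6-.5+200,(y+.5)/2.6-.5+100),z).round(1)
print("foot a",W(575,492,83),"p",W(160,438,83),"cap a",W(585,522,106),"p",W(152,482,106))
img=cv2.imread("pics/full_w2.png"); img2=cv2.imread("pics/full_w3.png")
a=cv2.resize(img[255:320,245:275],None,fx=8,fy=8,interpolation=cv2.INTER_CUBIC)
b=cv2.resize(img[275:320,405:445],None,fx=8,fy=8,interpolation=cv2.INTER_CUBIC)
c=np.zeros((520,570,3),np.uint8); c[:,:240]=a; c[:360,250:570]=b; cv2.imwrite("pics/c2.png",c)
```

```text
foot a [563.2 108.9  83. ] p [525.7 -18.1  83. ] cap a [558.5 105.8 106. ] p [527.5 -17.1 106. ]
```

View pics/c2.png

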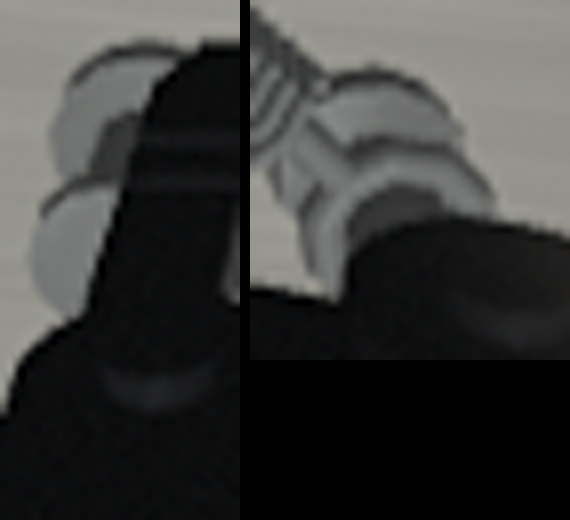

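Call:
{"method": "play_rows", "body": {
  "motion": [
    [[0,0,0.2,0,0,0],[0,0,0.35,0,0,0],[0,0,0.35,0,0,0]]
  ]
}}

```text
time: 6.9
tool_pos: [483.9, 38.3, 149.5]
tcp_rot: [-180.0, -0.0, 171.8]
ft_force: [-0.2, -0.1, -1.3]
finger_gap: 18.8
grip_force: 79.4
```

Run:
```python
from h import *
import h
d=load("wrist")
P=np.array([470.567,36.62,197.518]);RR=Ro.from_euler("xyz",[-179.9655,-.0561,171.853],degrees=True)
h.pose=lambda:(P,RR)
tx=RR.apply([1,0,0]);ty=RR.apply([0,1,0])
for z in(82,84):
  for n,X0,Y0,ox,oy,top,side,sg in(("a",405,275,250,0,(372,68),(462,128),-1),("p",245,255,0,0,(140,42),(52,125),1)):
    f=lambda q:wuv(d,((q[0]-ox+.5)/8-.5+X0,(q[1]-oy+.5)/8-.5+Y0),z)
    t=f(top)-10*tx; s=f(side)+sg*10*ty; print(z,n,t.round(1),s.round(1))
    w=RR.inv().apply
    print("  combined", (RR.apply([w(t)[0],w(s)[1],0])[:2]).round(1))
```

```text
82 a [568.1 107.2  82. ] [565.2 107.5  82. ]
  combined [568.  107.1]
82 p [528.8 -17.6  82. ] [528.3 -17.   82. ]
  combined [528.8 -17.1]
84 a [566.8 106.7  84. ] [563.9 107.   84. ]
  combined [566.7 106.5]
84 p [527.8 -17.1  84. ] [527.2 -16.4  84. ]
  combined [527.8 -16.5]
```

Call:
{"method": "play_rows", "body": {
  "motion": [
    [[0.1,-1,0,0,0,0],[0.3,-2.4,0,0,0,0],[0.5,-3.8,0,0,0,0],[0.8,-5.4,0,0,0,0],[1.1,-6.9,0,0,0,0]]
  ],
  "squeeze": 110
}}

```text
time: 7.4
tool_pos: [464.0, -29.0, 150.3]
tcp_rot: [179.9, 0.1, 171.8]
ft_force: [5.5, 7.3, -3.0]
finger_gap: 18.8
grip_force: 107.6
```

Call:
{"method": "play_rows", "body": {
  "motion": [
    [[0,0,0,0,0,0],[0,0,0,0,0,0],[0,0,0,0,0,0]]
  ]
}}

```text
time: 7.7
tool_pos: [464.2, -28.5, 150.3]
tcp_rot: [179.8, 0.1, 171.8]
ft_force: [5.4, 7.9, -2.6]
finger_gap: 18.6
grip_force: 107.7
```

Run:
```python
from h import *
p,R=pose(); pin=p[:2]+R.apply([1.5,.5,0])[:2]; v=pin-[568,107.3]; print(p,pin,np.linalg.norm(v),np.degrees(np.arctan2(-v[0],-v[1])))
d=snap("wrist","w4.png",(180,80,520,330),2.3)
for a,rr in((31,172),(25,172),(20,172),(17,172)):
    q=np.array([568,107.3])-rr*np.array([np.sin(np.radians(a)),np.cos(np.radians(a))]); print(a,R.inv().apply(np.r_[q-pin,0]).round(1))
```

```text
[464.20494637 -28.45758181 150.32105291] [462.79178324 -27.74838233] 171.1923901412574 37.920050022931534
31 [-18.2  -9.9   0. ]
25 [-35.2 -16.    0. ]
20 [-49.7 -19.7   0.1]
17 [-58.6 -21.3   0.1]
```

View pics/w4.png

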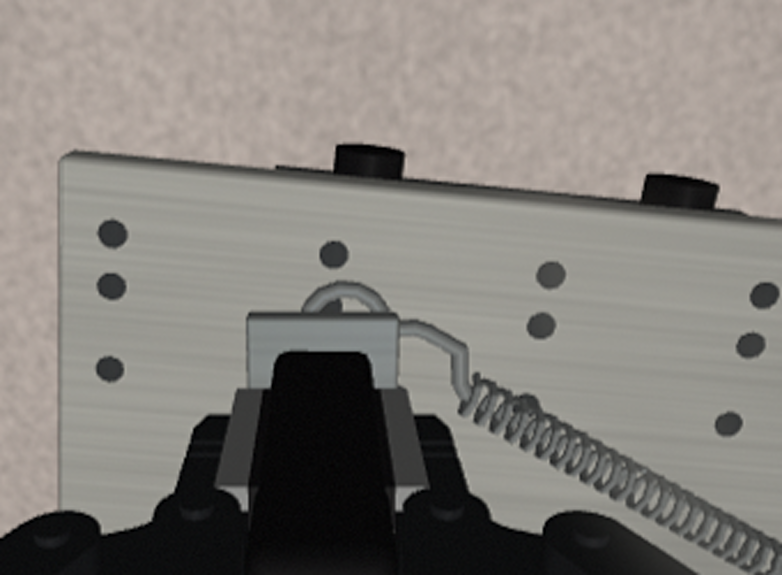

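The wrist view shows the eye on the pin at (345,295) and the spring well stretched. 9.5 N fits a stretch of about 53 mm, so the seat is about 145 mm out. I'll swing it in.

Call:
{"method": "play_rows", "body": {
  "motion": [
    [[-0.8,-0.5,0,0,0,0],[-1.8,-1,0,0,0,0],[-2.7,-1.35,0,0,0,0],[-3.5,-1.65,0,0,0,0],[-4.2,-1.85,0,0,0,0]]
  ]
}}

```text
time: 8.25
tool_pos: [502.9, -52.4, 150.0]
tcp_rot: [179.8, 0.0, 171.8]
ft_force: [3.3, 9.1, -2.4]
finger_gap: 19.0
grip_force: 107.8
```

Call:
{"method": "play_rows", "body": {
  "motion": [
    [[-0.4,-0.1,0,0,0,0],[-0.8,-0.15,0,0,0,0],[-1.2,-0.2,0,0,0,0],[-1.5,-0.25,0,0,0,0],[-1.5,-0.25,0,0,0,0]]
  ]
}}

```text
time: 8.75
tool_pos: [515.4, -56.1, 149.1]
tcp_rot: [179.8, -0.2, 171.8]
ft_force: [-2.6, 10.9, -0.4]
finger_gap: 18.6
grip_force: 108.2
```

```bash
cat >> h.py <<'E'
def st():
    s=sensors.sense();p,R=pose(); pin=p[:2]+R.apply([1.5,.5,0])[:2]; v=pin-[568,107.3]; n=np.linalg.norm(v);v=v/n
    f=np.array(s['ft_force'])[:2]; print(p.round(1),"pin",pin.round(1),"r",n.round(1),"ang",np.degrees(np.arctan2(-v[0],-v[1])).round(2),"Frad",(f@-v).round(2),"Flat(to bottles)",(f@[-v[1],v[0]]).round(2),s['time'])
def pol(rr,a):
    p,R=pose(); pin=p[:2]+R.apply([1.5,.5,0])[:2]; a=np.radians(a)
    print(rr,np.degrees(a).round(1),R.inv().apply(np.r_[np.array([568,107.3])-rr*np.array([np.sin(a),np.cos(a)])-pin,0]).round(1))
E
python3 -c "
from h import *
st()
for a in (17,16.5,16,15): pol(172,a)"
```

```text
[515.4 -56.1 149.1] pin [514.  -55.4] r 171.4 ang 18.35 Frad 9.57 Flat(to bottles) -5.89 8.75
172 17.0 [-3.9 -1.2 -0. ]
172 16.5 [-5.4 -1.5 -0. ]
172 16.0 [-6.9 -1.7 -0. ]
172 15.0 [-9.8 -2.  -0. ]
```

Lateral contact is about 6 N with the radial pull at 9.6 N, which means the shank is on the post. I'll let it back while watching the forces.

```bash
python3 -c "
from h import *
pol(160,18.35);pol(154,18.35);pol(148,18.2);pol(147,17.6)"
```

```text
160 18.4 [-2.  11.2  0. ]
154 18.4 [-3.1 17.2  0.1]
148 18.2 [-4.5 23.   0.1]
147 17.6 [-6.2 23.7  0.1]
```

Call:
{"method": "play_rows", "body": {
  "motion": [
    [[-0.1,0.2,0,0,0,0],[-0.15,0.5,0,0,0,0],[-0.2,0.8,0,0,0,0],[-0.2,1.1,0,0,0,0],[-0.2,1.1,0,0,0,0]]
  ]
}}

```text
time: 9.25
tool_pos: [520.5, -46.2, 149.9]
tcp_rot: [179.9, 0.0, 171.8]
ft_force: [2.5, 6.6, -2.3]
finger_gap: 18.9
grip_force: 107.8
```

```bash
python3 -c "
from h import *
st()
for a in(18.35,17.6): pol(155,a);pol(152,a);pol(148,a)"
```

```text
[520.5 -46.2 149.9] pin [519.1 -45.5] r 160.4 ang 17.75 Frad 7.04 Flat(to bottles) 0.39 9.25
155 18.4 [0.7 5.6 0. ]
152 18.4 [0.2 8.6 0. ]
148 18.4 [-0.5 12.5  0. ]
155 17.6 [-1.3  5.3  0. ]
152 17.6 [-1.8  8.3  0. ]
148 17.6 [-2.5 12.2  0. ]
```

Call:
{"method": "play_rows", "body": {
  "motion": [
    [[-0.15,0,0,0,0,0],[-0.3,0,0,0,0,0],[-0.3,0,0,0,0,0]]
  ]
}}

```text
time: 9.55
tool_pos: [523.3, -46.8, 149.8]
tcp_rot: [179.9, -0.0, 171.8]
ft_force: [1.9, 7.7, -1.2]
finger_gap: 18.7
grip_force: 107.8
```

```bash
python3 -c "
from h import *
st()
for a in(17.2,16.8): pol(155,a);pol(152,a);pol(148,a)"
```

```text
[523.3 -46.8 149.8] pin [521.8 -46.1] r 160.2 ang 16.74 Frad 7.93 Flat(to bottles) -0.36 9.55
155 17.2 [0.4 5.3 0. ]
152 17.2 [-0.   8.3  0. ]
148 17.2 [-0.7 12.2  0. ]
155 16.8 [-0.6  5.2  0. ]
152 16.8 [-1.1  8.1  0. ]
148 16.8 [-1.7 12.1  0. ]
```

Call:
{"method": "play_rows", "body": {
  "motion": [
    [[-0.15,0,0,0,0,0],[-0.25,0,0,0,0,0],[-0.25,0,0,0,0,0]]
  ]
}}

```text
time: 9.85
tool_pos: [525.7, -47.2, 149.8]
tcp_rot: [179.9, -0.0, 171.8]
ft_force: [0.9, 8.0, -2.1]
finger_gap: 18.8
grip_force: 107.8
```

```bash
python3 -c "
from h import *
st()
for a in(16.8,16.4,16): pol(155,a);pol(152,a);pol(148,a)"
```

```text
[525.7 -47.2 149.8] pin [524.3 -46.5] r 159.9 ang 15.87 Frad 7.97 Flat(to bottles) -1.31 9.85
155 16.8 [1.8 5.2 0. ]
152 16.8 [1.4 8.1 0. ]
148 16.8 [ 0.8 12.1  0. ]
155 16.4 [0.8 5.  0. ]
152 16.4 [0.3 8.  0. ]
148 16.4 [-0.2 11.9  0. ]
155 16.0 [-0.3  4.9  0. ]
152 16.0 [-0.7  7.8  0. ]
148 16.0 [-1.3 11.8  0. ]
```

Call:
{"method": "play_rows", "body": {
  "motion": [
    [[0,0.2,0,0,0,0],[0,0.4,0,0,0,0],[-0.05,0.6,0,0,0,0],[-0.05,0.75,0,0,0,0],[-0.05,0.75,0,0,0,0]]
  ]
}}

```text
time: 10.35
tool_pos: [527.0, -40.6, 149.8]
tcp_rot: [180.0, -0.0, 171.8]
ft_force: [1.0, 4.4, -1.5]
finger_gap: 18.7
grip_force: 108.1
```

```bash
python3 -c "
from h import *
st()
for a in(16.4,16): pol(149,a);pol(147,a)"
```

```text
[527.  -40.6 149.8] pin [525.6 -39.9] r 153.1 ang 16.06 Frad 4.47 Flat(to bottles) -0.29 10.35
149 16.4 [0.3 4.2 0. ]
147 16.4 [0.  6.2 0. ]
149 16.0 [-0.7  4.1  0. ]
147 16.0 [-1.   6.1  0. ]
```

Call:
{"method": "play_rows", "body": {
  "motion": [
    [[0,0.2,0,0,0,0],[0,0.4,0,0,0,0],[0,0.5,0,0,0,0],[0,0.5,0,0,0,0]]
  ]
}}

```text
time: 10.75
tool_pos: [528.0, -35.4, 149.7]
tcp_rot: [-180.0, -0.0, 171.8]
ft_force: [0.1, -0.5, -1.1]
finger_gap: 18.5
grip_force: 108.2
```

```bash
python3 -c "
from h import *
st()
p,R=pose();print(R.inv().apply(np.r_[pol.__defaults__ or (0,0),0]))"
python3 - <<'E'
from h import *
d=snap("wrist","w5.png",(180,80,520,330),2.3)
p,R=pose();M=np.array(d["T_tool_cam"]);K=np.array(d["mtx"])
E
```

```text
[528.  -35.4 149.7] pin [526.6 -34.7] r 147.9 ang 16.24 Frad -0.43 Flat(to bottles) 0.2 10.75
[0. 0. 0.]
```

Pull is down to zero at r 148 mm, where a free spring would still pull about 6.5 N, so the hook is on the post. I'll lift straight out.

Call:
{"method": "play_rows", "body": {
  "motion": [
    [[0,0,-0.2,0,0,0],[0,0,-0.5,0,0,0],[0,0,-0.8,0,0,0],[0,0,-1.2,0,0,0],[0,0,-1.6,0,0,0]]
  ]
}}

```text
time: 11.3
tool_pos: [528.2, -35.3, 166.3]
tcp_rot: [-180.0, 0.0, 171.8]
ft_force: [0.3, 0.5, -1.2]
finger_gap: 18.5
grip_force: 108.2
```

Call:
{"method": "play_rows", "body": {
  "motion": [
    [[0,0,-0.5,0,0,0],[0,0,-1.5,0,0,0],[0,0,-3,0,0,0],[0,0,-4,0,0,0],[0,0,-4,0,0,0]]
  ]
}}

```text
time: 11.8
tool_pos: [529.6, -35.5, 208.8]
tcp_rot: [-180.0, 0.3, 171.8]
ft_force: [0.3, -0.2, -1.1]
finger_gap: 18.6
grip_force: 108.2
```

```bash
python3 -c "
from h import *
st();print(go(481.5,-334.5,206,171.8),go(470,-120,206,171.8))"
```

```text
[529.6 -35.5 208.8] pin [528.2 -34.8] r 147.5 ang 15.64 Frad -0.11 Flat(to bottles) 0.33 11.8
(array([  0.52, -30.28,   0.28]), array([-0.01,  0.26,  0.04])) (array([ 4.71, -9.21,  0.26]), array([-0.01,  0.26,  0.04]))
```

Call:
{"method": "play_rows", "body": {
  "motion": [
    [[1,-5,0,0,0,0],[1,-10,0,0,0,0],[-0.5,-15,0,0,0,0],[-0.5,-20,0,0,0,0],[-0.5,-25,0,0,0,0]]
  ]
}}

```text
time: 12.3
tool_pos: [497.7, -282.3, 205.6]
tcp_rot: [180.0, 0.0, 171.9]
ft_force: [0.1, 0.0, -1.5]
finger_gap: 18.7
grip_force: 108.2
```

Call:
{"method": "play_rows", "body": {
  "motion": [
    [[0,-2.5,0,0,0,0],[0,-4.5,0,0,0,0],[0,-5.4,0,0,0,0],[0,-5.4,0,0,0,0],[0,-5.4,0,0,0,0]]
  ]
}}

```text
time: 12.8
tool_pos: [490.8, -332.7, 205.7]
tcp_rot: [180.0, -0.0, 171.9]
ft_force: [-0.2, 0.1, -0.5]
finger_gap: 19.1
grip_force: 108.3
```

Run:
```python
from h import *
p,R=pose();print(p,sensors.sense()['tcp_rot'],go(491,-336.5,140,171.8))
dw=snap("wrist","w6.png"); dt=snap("top","t6.png"); ds=snap("scene","s6.png")
a=cv2.resize(cv2.imread("pics/full_t6.png")[170:240,255:345],(400,311),interpolation=cv2.INTER_CUBIC)
b=cv2.resize(cv2.imread("pics/full_w6.png")[120:280,220:420],(400,320),interpolation=cv2.INTER_CUBIC)
c=cv2.resize(cv2.imread("pics/full_s6.png")[120:210,150:260],(330,270),interpolation=cv2.INTER_CUBIC)
e=cv2.resize(cv2.imread("pics/full_s6.png")[160:240,285:400],(388,270),interpolation=cv2.INTER_CUBIC)
o=np.zeros((600,800,3),np.uint8); o[:311,:400]=a;o[:320,400:]=b;o[325:595,:330]=c;o[325:595,400:788]=e
cv2.imwrite("pics/mix.png",cv2.convertScaleAbs(o,alpha=1.4))
```

```text
[ 490.76392757 -332.70021948  205.69893271] [ 1.79959312e+02 -7.24272259e-03  1.71890904e+02] (array([-0.08, -0.38,  6.57]), array([ 0.04, -0.01,  0.09]))
```

View pics/mix.png

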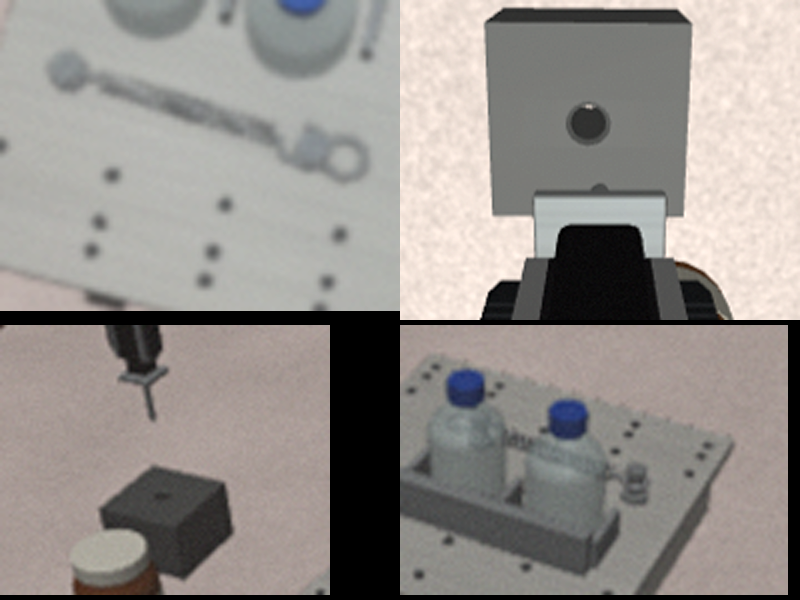

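The mixed view shows the hook seated round the post with the spring stretched, and both bottles in place. The hole is at (588,123). The pin tip, just visible at (600,186), looks slightly tilted towards the robot.

Run:
```python
from h import *
p,R=pose(); d=load("wrist")
W=lambda x,y,z: R.inv().apply(wuv(d,((x-400+.5)/2-.5+220,(y+.5)/2-.5+120),z)-p).round(1)
for z in(139,141,143): print("tip",W(600,186,z))
print("hole tool",W(588,123,60), wuv(d,(314,181.5),60))
for z in (186,191): print("flange near",W(534,192,z),W(666,192,z))
# scene: pin line, fit (top,bottom) columns
s=load("scene");K,Rr,t=s["mtx"],s["R"],s["t"]
def pr(X): q=K@(Rr@np.array(X)+t); q=q[:2]/q[2]; return ((q-[150,120])*3+[0,325]).round(1)
for to in ([1.5,.5],[0,0],[6,0],[10,0],[6,-5]):
    for zz in (20,64.7):   # flange bottom, tip
        f=(zz+18.7)/83.4
        w=p+R.apply([to[0]*f,to[1]*f,zz]); print(to,zz,pr(w))
```

```text
tip [ 2.4  1.1 66.9]
tip [ 3.1  1.1 64.9]
tip [ 3.8  1.1 62.9]
hole tool [  2.1  -3.9 145.9] [ 488.55011058 -335.8875088    60.        ]
flange near [ 17.7 -15.   19.9] [17.7 17.1 19.9]
flange near [ 19.6 -14.5  14.9] [19.6 16.6 14.9]
[1.5, 0.5] 20 [139.7 374.6]
[1.5, 0.5] 64.7 [149.4 418.6]
[0, 0] 20 [139.  374.9]
[0, 0] 64.7 [147.9 419.3]
[6, 0] 20 [140.9 373.6]
[6, 0] 64.7 [151.9 416.3]
[10, 0] 20 [142.1 372.7]
[10, 0] 64.7 [154.5 414.3]
[6, -5] 20 [138.7 373.1]
[6, -5] 64.7 [147.3 415.3]
```

Call:
{"method": "play_rows", "body": {
  "motion": [
    [[-0.1,-0.5,1,0,0,0],[-0.1,-0.5,3,0,0,0],[-0.1,-0.5,5,0,0,0],[-0.1,-0.5,6.5,0,0,0],[-0.1,-0.5,7.3,0,0,0]]
  ]
}}

```text
time: 13.45
tool_pos: [489.8, -338.1, 130.4]
tcp_rot: [179.9, -0.1, 171.9]
ft_force: [-0.1, -0.4, -1.1]
finger_gap: 18.8
grip_force: 108.3
```

Call:
{"method": "play_rows", "body": {
  "motion": [
    [[0,0,0.5,0,0,0],[0,0,1,0,0,0],[0,0,1.5,0,0,0],[0,0,2,0,0,0],[0,0,2,0,0,0]]
  ]
}}

```text
time: 13.95
tool_pos: [490.4, -338.8, 112.2]
tcp_rot: [180.0, -0.0, 171.8]
ft_force: [-0.8, 0.5, -1.3]
finger_gap: 18.6
grip_force: 108.3
```

```bash
python3 -c "
from h import *
s=sensors.sense();print(s['tool_pos'],s['ft_force'],s['wrist_torque'])"
```

```text
[ 490.40485751 -338.79419749  112.20443081] [-0.78145963  0.47533557 -1.31530792] [ 0.00373351 -0.04989461 -0.00147661]
```

Call:
{"method": "play_rows", "body": {
  "motion": [
    [[0,0,0.8,0,0,0],[0,0,1.6,0,0,0],[0,0,2.3,0,0,0],[0,0,2.8,0,0,0],[0,0,3,0,0,0]]
  ]
}}

```text
time: 14.45
tool_pos: [490.1, -338.6, 81.6]
tcp_rot: [180.0, -0.1, 171.8]
ft_force: [0.2, 0.8, -1.3]
finger_gap: 18.5
grip_force: 108.3
```

Call:
{"method": "play_rows", "body": {
  "motion": [
    [[0,0,0.1,0,0,0],[0,0,0.2,0,0,0],[0,0,0.2,0,0,0]]
  ]
}}

```text
time: 14.75
tool_pos: [490.8, -339.1, 81.0]
tcp_rot: [-180.0, 0.0, 171.8]
ft_force: [0.3, -0.0, -1.3]
finger_gap: 18.9
grip_force: 108.3
```

Call:
{"method": "play_rows", "body": {
  "motion": [
    [[0,0,0.1,0,0,0],[0,0,0.2,0,0,0],[0,0,0.2,0,0,0],[0,0,0.2,0,0,0]]
  ]
}}

```text
time: 15.15
tool_pos: [491.0, -339.2, 79.7]
tcp_rot: [-180.0, 0.0, 171.8]
ft_force: [-2.5, 2.7, 5.6]
finger_gap: 18.6
grip_force: 109.2
```

Contact at 5.6 N and the original height means the flange is on the stand. I'll release and back off.

Call:
{"method": "play_rows", "body": {
  "motion": [
    [[0,0,0,0,0,0],[0,0,0,0,0,0],[0,0,0,0,0,0],[0,0,0,0,0,0],[0,0,0,0,0,0]]
  ],
  "jaw": 1
}}

```text
time: 15.65
tool_pos: [490.6, -338.9, 78.7]
tcp_rot: [180.0, -0.0, 171.8]
ft_force: [0.6, 0.6, -0.1]
finger_gap: 85.1
grip_force: 0.0
```

Call:
{"method": "play_rows", "body": {
  "motion": [
    [[0,0,-1.5,0,0,0],[0,0,-4,0,0,0],[0,0,-8,0,0,0],[0,0,-11,0,0,0],[0,0,-12,0,0,0]]
  ]
}}

```text
time: 16.15
tool_pos: [492.5, -340.5, 204.8]
tcp_rot: [-179.8, 0.4, 171.8]
ft_force: [0.8, -0.2, 1.2]
finger_gap: 85.7
grip_force: 0.0
```

Call:
{"method": "play_rows", "body": {
  "motion": [
    [[1,0,0,0,0,0],[1,0,0,0,0,0],[1,0,0,0,0,0],[1,0,0,0,0,0],[1,0,0,0,0,0]]
  ]
}}

```text
time: 16.65
tool_pos: [480.3, -337.2, 197.5]
tcp_rot: [179.9, -0.1, 171.8]
ft_force: [-0.1, 0.4, 0.4]
finger_gap: 85.5
grip_force: 0.0
```

Run:
```python
from h import *
p,R=pose();print(p)
d=snap("wrist","w7.png"); snap("top","t7.png"); snap("scene","s7.png")
# compare with before: scene change outside, wrist vs first
g=lambda f:cv2.cvtColor(cv2.imread("pics/full_"+f),cv2.COLOR_BGR2GRAY).astype(float)
a=cv2.GaussianBlur(g("t7.png"),(5,5),0);b=cv2.GaussianBlur(g("t6.png"),(5,5),0)
print("shaker change",abs(a-b)[170:240,255:345].max())
M=np.linalg.inv(np.array(d["T_tool_cam"]));K=np.array(d["mtx"])
I=g("w7.png")
for n,z,h in(("flange",65,16),("top",135,10)):
    q=[]
    for dx,dy in((-h,-h),(h,-h),(h,h),(-h,h),(0,0)):
        c=M@np.r_[R.inv().apply(np.array([490,-337,z])-p)+[dx,dy,0],1]; c=K@c[:3]; q.append((c[:2]/c[2]).round(1))
    print(n,q)
hsv=cv2.imread("pics/full_w7.png"); G=g("w7.png")
m=(G[130:260,250:400]<35).astype(np.uint8)  # black handle
n,l,s,c=cv2.connectedComponentsWithStats(m); print([(s[i]+[250,130,0,0,0],) for i in range(1,n) if s[i][4]>150])
m=(G[130:260,250:400]>120).astype(np.uint8)
m2=cv2.inRange(cv2.cvtColor(hsv,cv2.COLOR_BGR2HSV)[130:260,250:400],(85,10,100),(115,90,255));n,l,s,c=cv2.connectedComponentsWithStats(m2); print([(s[i]+[250,130,0,0,0],) for i in range(1,n) if s[i][4]>20])
s0=cv2.GaussianBlur(g("scene1.png"),(5,5),0);s7=cv2.GaussianBlur(g("s7.png"),(5,5),0)
print("scene diff stand",abs(s0-s7)[145:205,180:235].max(),"bottles",abs(s0-s7)[170:235,285:352].max(),"jar",abs(s0-s7)[188:230,170:208].max(),"beaker",abs(s0-s7)[183:226,428:464].max())
```

```text
[ 480.31826921 -337.1858758   197.5322452 ]
shaker change 1.2265625
flange [array([300.7, 217.9]), array([300.1, 180.5]), array([340.1, 180.5]), array([339.4, 217.9]), array([320.1, 199.5])]
top [array([304.6, 247.8]), array([304.2, 218.2]), array([336.6, 218.2]), array([336.2, 247.8]), array([320.4, 233.2])]
[(array([271, 136, 101,   9, 743]),), (array([ 303,  188,   32,   55, 1238]),)]
[(array([300, 180,  38,  36, 415]),), (array([310, 225,  18,  17, 251]),)]
scene diff stand 23.9375 bottles 34.3125 jar 4.99609375 beaker 5.1171875
```

```bash
python3 -c "
from h import *
print(job.hand_in())"
```

```text
the job is handed in; nothing more can be done
None
```

The spring is hooked over the bare post and stretched across the stalls, the puller is back in its stand fully down, and the job is handed in at about 17 s. The final images show the puller's flange flat on the stand and the jar and beaker unmoved. The bottles were in place after hooking, and the deck view did not change after that.

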